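# Restock the ink-drawing caddy

## Robot

A 6-joint arm with a two-finger parallel gripper is mounted at the origin on a cart in front of the work surface, level with it; the furniture and walls round the work are solid. World frame = base frame: x ahead of the robot, y to its left, z up, the work surface at z = 0. Lengths are in m, angles in rad, forces in N, time in s.
With the tool pointing down it reaches from about 0.225 to 0.875 m from the base axis. Payload 3.4 kg.
Tool frame: the origin (TCP) lies at the very end of the fingers, on their centre line; the grasp point (between the pads) lies 19 mm behind it; z points along the fingers, x is the direction in which the jaws open and shut, and the axes are right-handed (so a half turn about z gives the same grasp; the last joint's range is limited). The gripper opens to 85 mm and grips with 20 to 120 N. Pads are 22 mm wide; open, the fingers measure 114 mm over their backs; the gripper's body (76 mm by 85 mm) begins 54 mm behind the grasp point. The pads swing forward as they close: fully open they stand 13 mm farther back than shut.
Start: joints at [1.021, 0.276, 1.505, -0, 1.361, -0.121], TCP at [0.239, 0.523, 0.231] pointing down, gripper open.
Joint ranges: [-2.89, 2.89], [-0.75, 2.08], [0.22, 2.7], [-1.18, 4.32], [0.11, 2.71], [-2.7, 2.7]. Speed limits (rad/s): [2.57, 2.57, 3.14, 3.14, 3.14, 3.14].

## Interface

Orientations are given as a unit quaternion [w, x, y, z].
In Python, from rig import manip gives the robot as it stands.
- The arm moves only by the tool send_rows, never from a script. Its argument "increments" is a list of rows, each a list of 5 numbers: the opening, from 0 (shut) to 1 (fully open), then the shift along the tool's x, y, z in m, then the turn about the tool's z in rad. A call has 1 to 8 rows; each row shifts and turns the commanded pose from where the row before left it, along the tool's axes as they then stand; what a row does not reach is not made up. A row lasts 1/8 s, in which the tool goes at most 62.5 mm and 10.7 degrees, less where a joint would pass 70% of its speed; a pose out of reach is approached as far as the arm can. A call is refused whole if a number of a shift passes 0.0625 or a number of a turn 0.188, either way. A call with a gripper value outside its range is refused whole. The fingers move at their own pace and stop on an object; "squeeze" is the grip in N (left out, the last holds). Time passes only in rows, so rows that do not move let the fingers close. It gives the time, the measured TCP pose, the force and the opening at its end, in the units of the state.
- manip.get_state(): the state, without advancing time (a new reading comes with each control period).
- manip.get_image(name): name is "scene" or "side" or "wrist"; returns the picture (480x640x3 uint8, red, green, blue); there is no depth.
- manip.calibration(name): a dict with "fx", "fy", "cx", "cy" (pixels), "camera_from_world" (4x4, takes a point from world to camera coordinates). Camera axes: x right, y up, looking along -z (the intrinsics and any distortion apply to the point x, -y, -z); pixel columns grow to the right and rows downward; lengths in m; the calibration is good to about 2 mm. A picture is of the moment at which its call begins: read the wrist's pose just before it. calibration takes no time and is no camera call; for the wrist camera it gives the pose at the moment of the call.
- manip.sign_off(): hands the job in, once; it reports no verdict.
The state is a dict: "clock": time; "qpos": joint angles; "qd": joint speeds; "effort": joint torques, N m; "position": TCP position; "ee_rot": TCP orientation; "contact_force": force on the tool from outside, world axes, zero at the start; "moment": the same for the moment, N m; "width": finger opening in m.
Only numpy, scipy, OpenCV 4.12 (cv2) and the standard library are available. Lean on these libraries where they do the work, as an engineer would, in place of code of your own. Each camera call takes 0.05 s, during which the arm holds its last target.

## Task

Restock the drawing caddy: stand the square ink bottle in the square recess, the round ink bottle in the large round recess and the glue stick in the small round recess, and lay the small paint tube flat in the long recess, either way round. Each must sit fully down on the floor of its own recess, and the ink bottles must never tip over on the way. Leave the tall pigment jar and the larger paint tube standing or lying where they are; they do not belong in the caddy.

Things in the scene. Friction and masses are not known exactly. Their poses are not given: they have to be found in the camera images.
- square_bottle_center (a point): the square glass ink bottle, full: dark body 46 x 46 mm and 42 mm high with flat sides along its x and y axes, ribbed round cap 30 mm wide above it, 58 mm high in all, 0.06 to 0.1 kg; stands on the table. The point is on its axis, half-way up (29 mm above its underside); z up.
- round_bottle_center (a point): the round glass ink bottle, full: round dark body 45 mm in diameter and 55 mm high with a label, ribbed cap 30 mm wide above it, 70 mm high in all, 0.06 to 0.1 kg; stands on the table. The point is on its axis, half-way up (35 mm above its underside); z up.
- glue_center (a point): the glue stick: upright slim cylinder, 25 mm in diameter (27 mm at its cap, the top 26 mm), 92 mm high, about 0.03 kg; stands on its foot. The point is on its axis, half-way up (46 mm above its underside); z up.
- tube_small_center (a point): the small paint tube: lies flat, 84 mm long along its y axis (white cap at the -y end), 26 mm wide along x at most, 20 mm high near the cap and flattening towards the +y end, about 0.035 kg. The point is half-way along, 10 mm above its underside; z up.
- tall_jar_center (a point): look-alike, does not belong in the caddy: a clear round spice jar of pigment with a black lid, 45 mm in diameter, 105 mm high. The point is half-way up (52 mm above its underside).
- tube_large_center (a point): look-alike, does not belong in the caddy: the larger paint tube, lies flat, 99 mm long along its y axis, 32 mm wide, 24 mm high, with a dark cap at the -y end. The point is half-way along, 12 mm above its underside.
- bay_square (a point): Insert of light wood, 115 (x) x 89 (y) mm, top 22 mm above the table, one of four side by side along y (90 mm apart, any order) in a low fixed caddy with a 26 mm high rim. This one has a square recess 62 x 62 mm, 10 mm deep, felt-lined (floor 12 mm above the table). The point is the middle of the recess floor; z up.
- bay_round (a point): Insert of light wood, 115 (x) x 89 (y) mm, top 22 mm above the table, one of four side by side along y (90 mm apart, any order) in a low fixed caddy with a 26 mm high rim. This one has a large round recess 62 mm in diameter, 10 mm deep, felt-lined (floor 12 mm above the table). The point is the middle of the recess floor; z up.
- bay_small (a point): Insert of light wood, 115 (x) x 89 (y) mm, top 22 mm above the table, one of four side by side along y (90 mm apart, any order) in a low fixed caddy with a 26 mm high rim. This one has a small round recess 42 mm in diameter, 10 mm deep, felt-lined (floor 12 mm above the table). The point is the middle of the recess floor; z up.
- bay_long (a point): Insert of light wood, 115 (x) x 89 (y) mm, top 22 mm above the table, one of four side by side along y (90 mm apart, any order) in a low fixed caddy with a 26 mm high rim. This one has a long recess 102 mm (x) by 42 mm (y), 6 mm deep, felt-lined (floor 16 mm above the table). The point is the middle of the recess floor; z up.
There are look-alikes about, which are no part of the job. What is shaped like the part that bears tall_jar_center but green, orange or pink is not meant.

How it is judged:
By the outcome, as a careful person would: the job done as asked, in the order asked, and still so for the second after the job is handed in, with the robot touching nothing.
It also fails if it takes over 96 s, if anything falls off the work surface, if the arm or the gripper's body presses on something with over 40 N, if the wrist force passes 120 N, or if a joint passes its speed limit or range.

## Working session

There is one attempt and no reset: what is moved stays moved. The work goes in short steps, Python scripts to look and compute and a tool call to move; the robot and the scene stay as the last step left them, time stands still between calls to the robot, and variables do not carry over. Pictures are saved under pics/ and viewed, and the job is handed in when it is done.

Besides the shell and the picture viewer there is one more tool, called after "Call:" as name(argument=value, ...), one argument or row to a line, values as JSON. send_rows: Moves the arm, as the interface text tells. Its arguments: {"type":"object","properties":{"increments":{"type":"array","items":{"type":"array","items":{"type":"number"}}},"squeeze":{"type":"number"}},"required":["increments"]}

```bash
ls; mkdir -p pics; python3 - <<'E'
from rig import manip
import cv2
print(manip.get_state())
for n in ["scene","side","wrist"]:
    c=manip.calibration(n); print(n,c)
    im=manip.get_image(n); cv2.imwrite(f"pics/{n}0.png",im[:,:,::-1])
E
```

```text
pics
{'clock': 0.0, 'qpos': array([ 1.02101805e+00,  2.76610466e-01,  1.50615806e+00,  1.03180833e-05,
        1.36071520e+00, -1.21012141e-01]), 'qd': array([ 1.54240712e-04,  2.02272803e-03, -1.00488940e-03,  1.14857976e-04,
        5.53789738e-04,  4.37962270e-05]), 'effort': array([-7.71363193e-04, -4.16763961e+01, -2.45805645e+01, -5.53811933e-04,
        1.10168828e-02, -3.37842799e-06]), 'position': array([0.23877666, 0.52247895, 0.23042097]), 'ee_rot': array([ 4.06735681e-04,  8.41352972e-01,  5.40485228e-01, -8.53598135e-04]), 'contact_force': array([ 0.34572531, -0.43140793,  0.7239512 ]), 'moment': array([-0.02417716,  0.04445422, -0.03857225]), 'width': 0.0852975837154614}
scene {'fx': 477.98731070750773, 'fy': 477.98731070750773, 'cx': 325.94514024358716, 'cy': 229.08583217126403, 'camera_from_world': array([[ 0.78427759, -0.6203365 ,  0.00955492, -0.44056601],
       [ 0.46494356,  0.59787536,  0.65297209, -0.324629  ],
       [-0.41077507, -0.50766887,  0.7573217 , -0.93621068],
       [ 0.        ,  0.        ,  0.        ,  1.        ]])}
side {'fx': 572.8019772181843, 'fy': 572.8019772181843, 'cx': 326.07320906277783, 'cy': 229.08535483772405, 'camera_from_world': array([[ 9.29504612e-01, -3.68809968e-01,  6.20163707e-04,
        -5.24827585e-01],
       [ 2.02596974e-01,  5.12004879e-01,  8.34748746e-01,
        -1.85779915e-01],
       [-3.08181185e-01, -7.75777166e-01,  5.50630680e-01,
        -1.05844897e+00],
       [ 0.00000000e+00,  0.00000000e+00,  0.00000000e+00,
         1.00000000e+00]])}
wrist {'fx': 334.835432383916, 'fy': 334.835432383916, 'cx': 321.12158606797345, 'cy': 229.86944138857766, 'camera_from_world': array([[ 0.41526567,  0.90969868, -0.00165184, -0.57484907],
       [-0.8746344 ,  0.39875868, -0.27569221,  0.03601826],
       [-0.25013815,  0.11593027,  0.96124455, -0.37903025],
       [ 0.        ,  0.        ,  0.        ,  1.        ]])}
```

View pics/scene0.png

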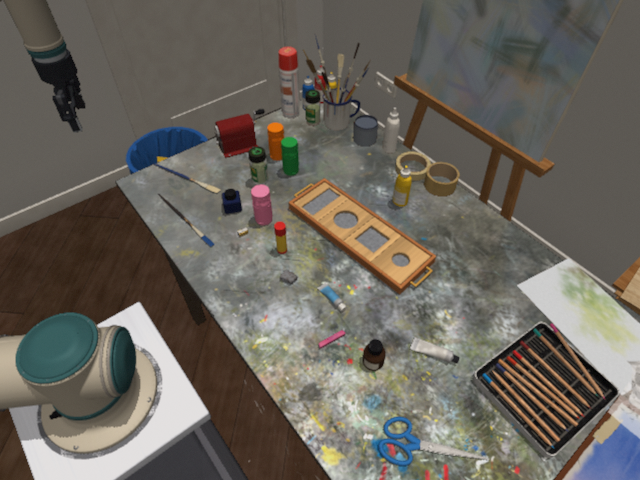

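View pics/side0.png

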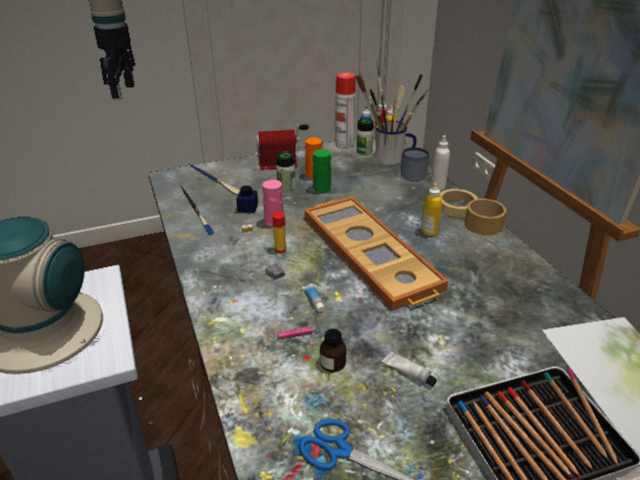

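View pics/wrist0.png

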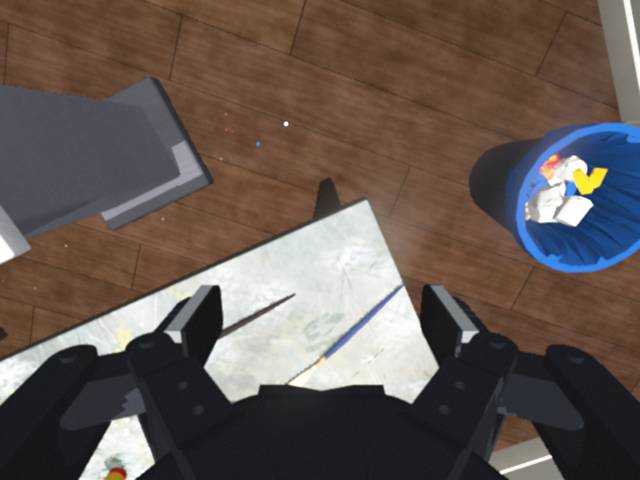

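```bash
cat > h.py <<'E'
import numpy as np, cv2
from scipy.spatial.transform import Rotation as R
from scipy.optimize import least_squares
def proj(c,P):
    P=np.atleast_2d(P); T=c["camera_from_world"]
    p=P@T[:3,:3].T+T[:3,3]
    return np.stack([c["cx"]+c["fx"]*p[:,0]/-p[:,2], c["cy"]-c["fy"]*p[:,1]/-p[:,2]],1)
def back(c,uv,z):
    T=c["camera_from_world"]; Rm=T[:3,:3]; o=-Rm.T@T[:3,3]
    d=Rm.T@np.array([(uv[0]-c["cx"])/c["fx"],-(uv[1]-c["cy"])/c["fy"],-1.])
    return o+d*(z-o[2])/d[2]
def tri(cs,uvs):
    return least_squares(lambda X:np.concatenate([proj(c,X)[0]-u for c,u in zip(cs,uvs)]),[.5,0,.05])
def crop(src,x0,y0,x1,y1,s,out):
    im=cv2.imread(src)[y0:y1,x0:x1]
    cv2.imwrite(out,cv2.resize(im,None,fx=s,fy=s,interpolation=cv2.INTER_CUBIC))
E
python3 - <<'E'
from h import *
crop("pics/scene0.png",210,130,410,280,4,"pics/a1.png")
crop("pics/scene0.png",280,230,480,380,4,"pics/a2.png")
crop("pics/side0.png",220,130,420,280,4,"pics/b1.png")
crop("pics/side0.png",260,250,460,400,4,"pics/b2.png")
E
```

```text
(no output)
```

View pics/a1.png

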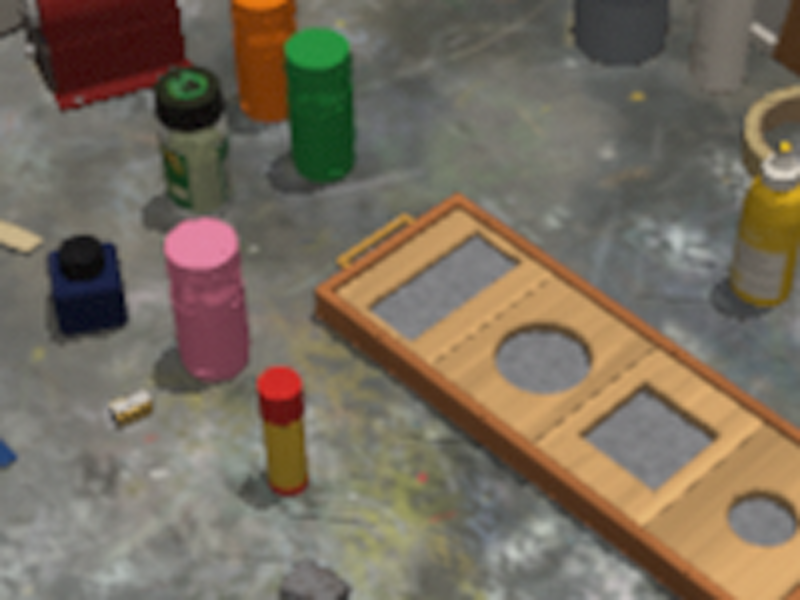

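View pics/a2.png

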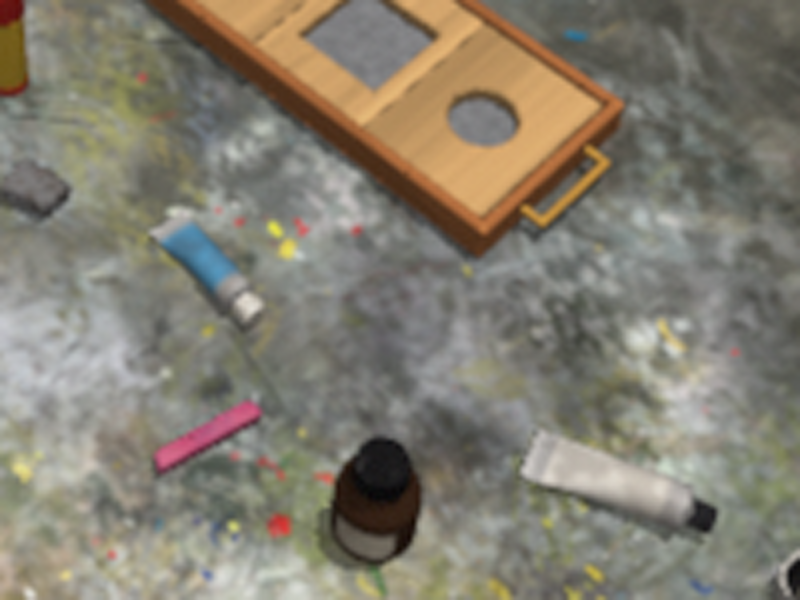

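View pics/b1.png

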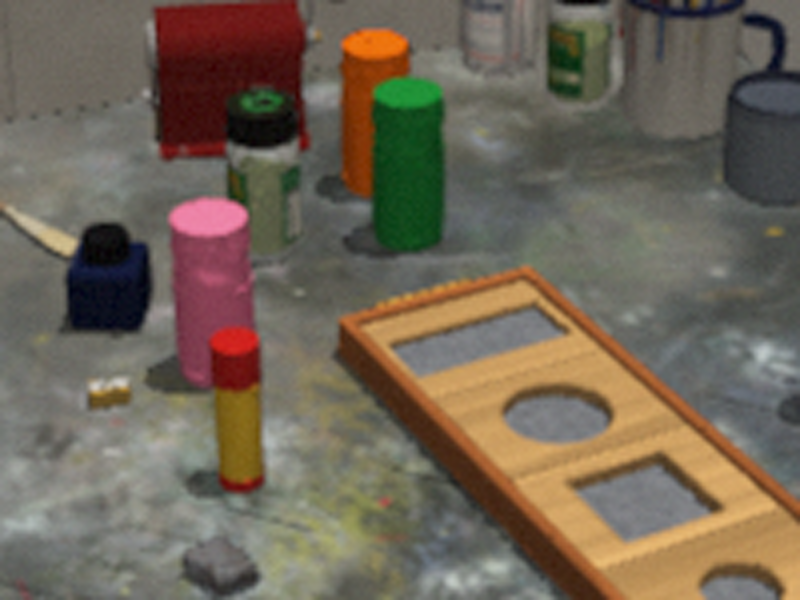

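View pics/b2.png

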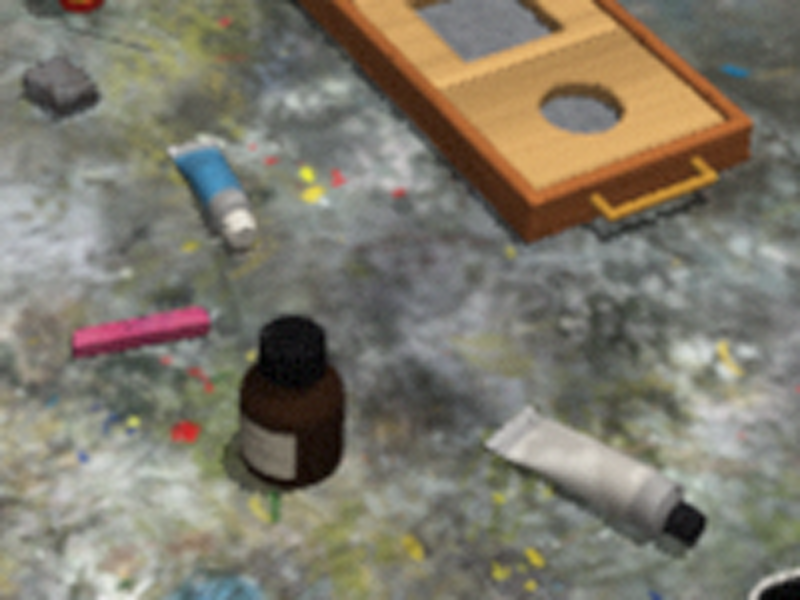

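```bash
python3 - <<'E'
from h import *
from rig import manip
S=manip.calibration("scene");D=manip.calibration("side")
a1=lambda x,y:(x/4+210-.4,y/4+130-.4)
a2=lambda x,y:(x/4+280-.4,y/4+230-.4)
b1=lambda x,y:(x/4+220-.4,y/4+130-.4)
b2=lambda x,y:(x/4+260-.4,y/4+250-.4)
np.set_printoptions(precision=4,suppress=True)
def rep(n,s,d,z):
    r=tri([S,D],[s,d]); print(n,back(S,s,z)[:2],back(D,d,z)[:2],"tri",r.x,r.cost)
rep("round",a2(384,460),b2(293,330),.07)
rep("glue",a1(280,382),b1(236,340),.092)
rep("square",a1(83,247),b1(104,234),.058)
rep("pink",a1(204,240),b1(209,217),.105)
rep("jar",a1(190,87),b1(263,103),.105)
rep("tubecap",a2(250,308),b2(240,228),.01)
rep("tubetail",a2(178,222),b2(198,145),.008)
rep("Lcap",a2(702,515),b2(688,525),.012)
rep("Ltail",a2(538,455),b2(512,430),.005)
rep("bround",a1(545,358),b1(557,414),.022)
rep("bsmall",a2(483,118),b2(582,107),.022)
for n,s,d in [("sqN",(649,384),(659,454)),("sqE",(719,435),(723,509)),("sqS",(654,491),(628,542)),("sqW",(581,432),(570,488)),
 ("lN",(480,235),(535,303)),("lE",(522,260),(569,330)),("lS",(411,340),(420,377)),("lW",(370,303),(392,344))]:
    rep(n,a1(*s),b1(*d),.022)
E
```

```text
round [ 0.4673 -0.275 ] [ 0.4689 -0.2718] tri [ 0.4664 -0.2764  0.0745] 0.18288647514292408
glue [0.4867 0.0795] [0.4876 0.0802] tri [0.487  0.0793 0.0924] 0.036363703601751445
square [0.468  0.2775] [0.4654 0.2777] tri [0.4658 0.275  0.06  ] 0.2356409630753853
pink [0.5099 0.1926] [0.5078 0.1922] tri [0.5084 0.1914 0.1058] 0.16306525981615785
jar [0.5813 0.3182] [0.5824 0.3204] tri [0.5808 0.3165 0.1068] 0.03254728211011594
tubecap [ 0.4957 -0.1411] [ 0.4959 -0.1397] tri [ 0.4949 -0.1421  0.0122] 0.0014687496593805947
tubetail [ 0.5004 -0.0705] [ 0.4997 -0.0711] tri [ 0.5002 -0.0704  0.0075] 0.02755119188216921
Lcap [ 0.5992 -0.3796] [ 0.5999 -0.3811] tri [ 0.6012 -0.379   0.0091] 0.037410169550431124
Ltail [ 0.5603 -0.3018] [ 0.5601 -0.3011] tri [ 0.5596 -0.3022  0.0063] 0.0028918413663017633
bround [0.6625 0.0462] [0.6626 0.0472] tri [0.6616 0.0452 0.0235] 1.5985372463349677e-06
bsmall [ 0.6828 -0.1311] [ 0.6846 -0.1302] tri [ 0.6835 -0.1312  0.0225] 0.11313251983094118
sqN [ 0.7001 -0.0108] [ 0.6982 -0.0093] tri [ 0.6968 -0.0131  0.0253] 0.12380500483275131
sqE [ 0.7062 -0.0683] [ 0.7069 -0.0675] tri [ 0.7059 -0.0688  0.023 ] 0.015474196146641094
sqS [ 0.6453 -0.0762] [ 0.6475 -0.0751] tri [ 0.6462 -0.0763  0.0227] 0.1701634836441811
sqW [ 0.6408 -0.0144] [ 0.6396 -0.0204] tri [ 0.6453 -0.0093  0.0133] 0.026828003953373473
lN [0.6994 0.1585] [0.7001 0.1623] tri [0.6965 0.1547 0.0269] 0.005462037166798416
lE [0.7067 0.1229] [0.7063 0.1264] tri [0.7028 0.1188 0.0273] 0.013006713274835054
lS [0.6047 0.1108] [0.6051 0.1111] tri [0.6047 0.1106 0.0223] 0.004183978628076014
lW [0.6034 0.1531] [0.6028 0.1505] tri [0.605  0.1558 0.0185] 0.00705895047925795
```

```bash
cat >> h.py <<'E'
def tool(st):
    w,x,y,z=st["ee_rot"]; return R.from_quat([x,y,z,w]).as_matrix()
def plan(st,target,yaw=None,step=.05):
    """print tool-frame total shift and rows; turn about tool z"""
    Rt=tool(st); yaw0=np.arctan2(Rt[1,0],Rt[0,0])
    d=np.array(target)-st["position"]
    t=0 if yaw is None else -((yaw-yaw0+np.pi/2)%np.pi-np.pi/2)
    n=max(int(np.ceil(np.linalg.norm(d)/step)),int(np.ceil(abs(t)/.17)),1)
    print("pos",st["position"].round(4),"yaw",round(yaw0,3),"d_tool_total",(Rt.T@d).round(4),"turn",round(t,3),"n",n)
    for i in range(n):
        # per-row in the current rotated tool frame
        c=R.from_rotvec([0,0,t*i/n]).as_matrix()
        print("  ",(c.T@Rt.T@(d/n)).round(4),round(t/n,4))
E
python3 - <<'E'
from h import *
from rig import manip
np.set_printoptions(precision=4,suppress=True)
S=manip.calibration("scene");D=manip.calibration("side");W=manip.calibration("wrist")
st=manip.get_state();Rt=tool(st)
T=W["camera_from_world"];o=-T[:3,:3].T@T[:3,3]
print("cam in tool",Rt.T@(o-st["position"]),"look",Rt.T@(-T[2,:3]))
print("tcp px",proj(W,st["position"]))
a1=lambda x,y:(x/4+210-.4,y/4+130-.4)
b1=lambda x,y:(x/4+220-.4,y/4+130-.4)
p,q=back(S,a1(63,332),0),back(S,a1(125,322),0);print(p,q,np.arctan2(*(q-p)[1::-1]))
p,q=back(D,b1(70,328),0),back(D,b1(145,328),0);print(p,q,np.arctan2(*(q-p)[1::-1]))
plan(st,[.467,.277,.2],-.55)
E
```

```text
cam in tool [ 0.0007 -0.0702 -0.1428] look [0.0002 0.2759 0.9612]
tcp px [[319.6384 289.8888]]
[0.4406 0.2728 0.    ] [0.4774 0.2556 0.    ] -0.43767720105012614
[0.4382 0.2733 0.    ] [0.481  0.2563 0.    ] -0.37672285680270146
pos [0.2389 0.5226 0.2306] yaw 1.142 d_tool_total [-0.1285  0.3096  0.0308] turn -1.45 n 9
   [-0.0143  0.0344  0.0034] -0.1611
   [-0.0196  0.0317  0.0034] -0.1611
   [-0.0244  0.0281  0.0034] -0.1611
   [-0.0286  0.0238  0.0034] -0.1611
   [-0.0321  0.0189  0.0034] -0.1611
   [-0.0347  0.0135  0.0034] -0.1611
   [-0.0364  0.0078  0.0034] -0.1611
   [-0.0372  0.0019  0.0034] -0.1611
   [-0.037  -0.0041  0.0034] -0.1611
```

Call:
send_rows(
  increments=[
    [0.85,-0.0184,0.0442,0.0044,-0.003],
    [0.85,-0.0184,0.0442,0.0044,-0.003],
    [0.85,-0.0184,0.0442,0.0044,-0.003],
    [0.85,-0.0184,0.0442,0.0044,-0.003],
    [0.85,-0.0184,0.0442,0.0044,-0.003],
    [0.85,-0.0184,0.0442,0.0044,-0.003],
    [0.85,-0.0184,0.0442,0.0044,0],
    [0.85,0,0,0,0],
  ],
  squeeze=40,
)

```text
clock: 1.15
position: [0.471, 0.2768, 0.1997]
ee_rot: [0.0, 0.838, 0.546, -0.0]
contact_force: [0.4, 1.2, -0.2]
width: 0.0727
```

```bash
python3 - <<'E'
from h import *
from rig import manip
st=manip.get_state();W=manip.calibration("wrist");im=manip.get_image("wrist");cv2.imwrite("pics/w1.png",im[:,:,::-1])
print(st["clock"],W)
plan(st,[.467,.277,.2],1.16)
c=np.cos(1.16);s=np.sin(1.16)
P=[[.467+.023*(a*c-b*s),.277+.023*(a*s+b*c),.042] for a,b in [(1,1),(1,-1),(-1,-1),(-1,1)]]
print(proj(W,P),proj(W,[.467,.277,.058]))
E
```

```text
1.15 {'fx': 334.835432383916, 'fy': 334.835432383916, 'cx': 321.12158606797345, 'cy': 229.86944138857766, 'camera_from_world': array([[ 0.40289135,  0.915247  , -0.00121952, -0.44360682],
       [-0.87982447,  0.38693057, -0.27603193,  0.33434919],
       [-0.25216553,  0.11228384,  0.96114769, -0.26089305],
       [ 0.        ,  0.        ,  0.        ,  1.        ]])}
pos [0.471  0.2768 0.1997] yaw 1.155 d_tool_total [-0.0015 -0.0037 -0.0003] turn -0.005 n 1
   [-0.0015 -0.0037 -0.0003] -0.0045
[[344.41693727 183.95855289]
 [343.66391251 233.04252022]
 [294.53945693 233.20800702]
 [293.2192102  184.14785095]] [[318.82221805 213.06935669]]
```

View pics/w1.png

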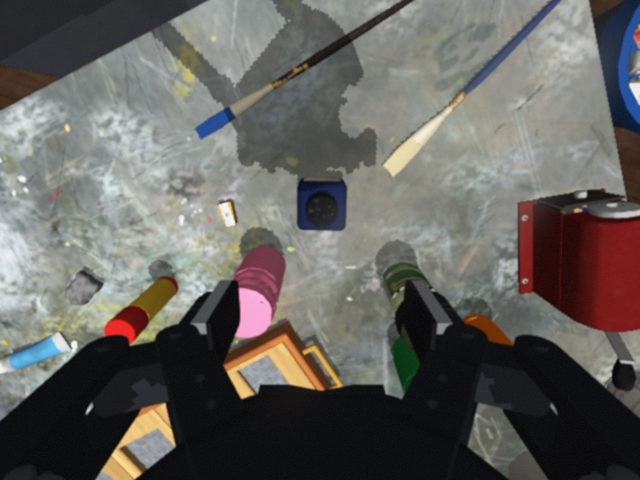

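```bash
python3 - <<'E'
from h import *
crop("pics/w1.png",280,160,380,240,7,"pics/w1c.png")
E
```

```text
(no output)
```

View pics/w1c.png

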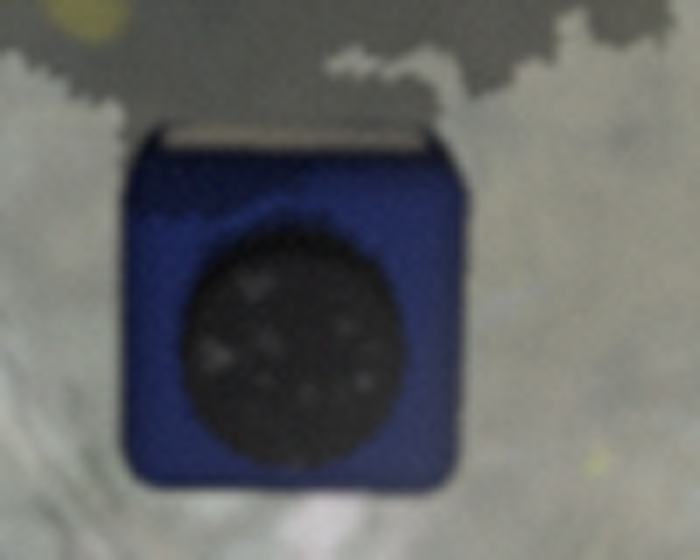

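```bash
python3 - <<'E'
from h import *
from rig import manip
np.set_printoptions(precision=4,suppress=True)
W=manip.calibration("wrist");st=manip.get_state()
print(back(W,(321.7,205.3),.042)); c=back(W,(293/7+279.6,347/7+159.6),.058); print(c)
print(back(W,(297.4,225),.042)-back(W,(297.6,188),.042),back(W,(345.6,225),.042)-back(W,(346.2,188),.042),tool(st)[:,0],tool(st)[:,1])
p=back(W,(321.7,205.3),.042)
plan(st,[p[0],p[1],.08],1.16)
E
```

```text
[0.4632 0.2822 0.042 ]
[0.4632 0.282  0.058 ]
[ 0.0313 -0.0147  0.    ] [ 0.0317 -0.0137  0.    ] [ 0.4021  0.9156 -0.0006] [ 0.9156 -0.4021 -0.0012]
pos [0.4696 0.2782 0.1999] yaw 1.157 d_tool_total [ 0.0012 -0.0073  0.1199] turn -0.003 n 3
   [ 0.0004 -0.0024  0.04  ] -0.001
   [ 0.0004 -0.0024  0.04  ] -0.001
   [ 0.0004 -0.0024  0.04  ] -0.001
```

Call:
send_rows(
  increments=[
    [0.9,0,-0.005,0.045,0.005],
    [0.9,0,0,0.045,0.005],
    [0.9,0,0,0.04,0],
    [0.9,0,0,0.025,0],
    [0.9,0,0,0,0],
  ],
)

```text
clock: 1.82
position: [0.4619, 0.2816, 0.0438]
ee_rot: [-0.001, 0.839, 0.544, -0.002]
contact_force: [0.5, 0.6, 1.0]
width: 0.077
```

```bash
python3 - <<'E'
from h import *
from rig import manip
st=manip.get_state();W=manip.calibration("wrist");im=manip.get_image("wrist");cv2.imwrite("pics/w2.png",im[:,:,::-1])
print(manip.get_state()["position"]); 
plan(st,[.4648,.2802,.016],1.15)
E
```

```text
[0.46339886 0.28202975 0.04527527]
pos [0.4619 0.2816 0.0438] yaw 1.151 d_tool_total [-0.      0.0033  0.0278] turn 0.001 n 1
   [-0.      0.0033  0.0278] 0.0015
```

View pics/w2.png

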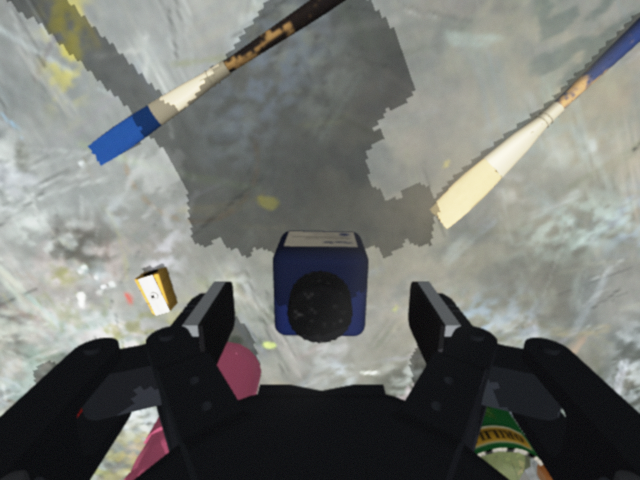

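Call:
send_rows(
  increments=[
    [0.9,0,0,0.025,0],
    [0.9,0,0,0.003,0],
    [0.3,0,0,0,0],
    [0.3,0,0,0,0],
    [0.3,0,0,0,0],
    [0.3,0,0,0,0],
    [0.3,0,0,0,0],
  ],
)

```text
clock: 2.75
position: [0.4656, 0.2818, 0.019]
ee_rot: [0.0, 0.839, 0.544, 0.001]
contact_force: [-1.0, 1.1, 6.3]
width: 0.0451
```

```bash
python3 - <<'E'
from h import *
from rig import manip
st=manip.get_state()
st["position"]=st["position"]+[0,0,.15]
plan(st,[.673,-.042,.17],1.69)
E
```

```text
pos [0.4656 0.2818 0.169 ] yaw 1.15 d_tool_total [-0.2108  0.3216 -0.0009] turn -0.54 n 8
   [-0.0263  0.0402 -0.0001] -0.0675
   [-0.029   0.0383 -0.0001] -0.0675
   [-0.0315  0.0363 -0.0001] -0.0675
   [-0.0339  0.0341 -0.0001] -0.0675
   [-0.0361  0.0317 -0.0001] -0.0675
   [-0.0382  0.0292 -0.0001] -0.0675
   [-0.0401  0.0266 -0.0001] -0.0675
   [-0.0418  0.0238 -0.0001] -0.0675
```

Call:
send_rows(
  increments=[
    [0.3,0,0,-0.03,0],
    [0.3,0,0,-0.05,0],
    [0.3,0,0,-0.05,0],
    [0.3,0,0,-0.02,0],
  ],
)

```text
clock: 3.25
position: [0.466, 0.2819, 0.1712]
ee_rot: [0.0, 0.839, 0.544, 0.003]
contact_force: [1.4, 0.4, -0.5]
width: 0.0449
```

Call:
send_rows(
  increments=[
    [0.3,-0.026,0.04,0,-0.0675],
    [0.3,-0.029,0.038,0,-0.0675],
    [0.3,-0.0315,0.0363,0,-0.0675],
    [0.3,-0.034,0.034,0,-0.0675],
    [0.3,-0.036,0.0317,0,-0.0675],
    [0.3,-0.038,0.029,0,-0.0675],
    [0.3,-0.04,0.0266,0,-0.0675],
    [0.3,-0.042,0.024,0,-0.0675],
  ],
)

```text
clock: 4.25
position: [0.6721, -0.0433, 0.1676]
ee_rot: [-0.0, 0.663, 0.749, 0.0]
contact_force: [0.6, 0.5, -0.0]
width: 0.0454
```

Call:
send_rows(
  increments=[
    [0.3,0,0,0,0],
    [0.3,0,0,0,0],
  ],
)

```text
clock: 4.5
position: [0.6709, -0.0416, 0.1671]
ee_rot: [-0.001, 0.664, 0.748, -0.0]
contact_force: [-0.8, 0.4, -0.3]
width: 0.0453
```

```bash
cat > look.py <<'E'
import sys
from h import *
from rig import manip
np.set_printoptions(precision=4,suppress=True)
st=manip.get_state();W=manip.calibration("wrist");im=manip.get_image("wrist");cv2.imwrite(f"pics/{sys.argv[1]}.png",im[:,:,::-1])
import pickle; pickle.dump((st,W),open(f"{sys.argv[1]}.pkl","wb"))
print(st["clock"],st["position"],st["ee_rot"],st["width"],manip.get_state()["position"])
E
python3 look.py w3
```

```text
4.5 [ 0.6709 -0.0416  0.1671] [-0.0009  0.6641  0.7477 -0.0001] 0.04533751179670197 [ 0.6708 -0.0411  0.1673]
```

View pics/w3.png

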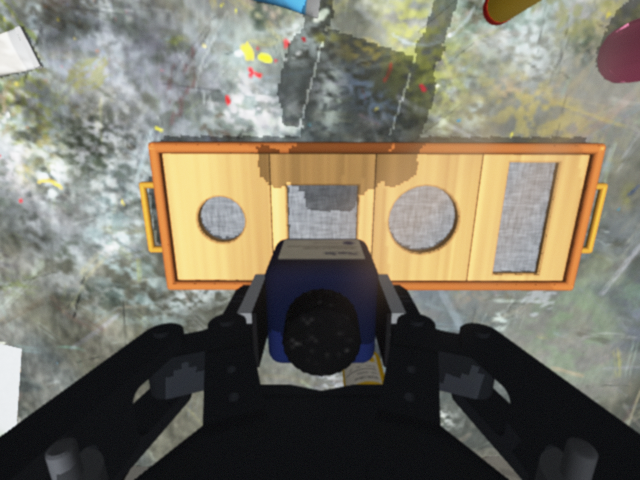

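```bash
python3 - <<'E'
from h import *
crop("pics/w3.png",180,150,380,300,4,"pics/w3c.png")
crop("pics/w3.png",370,140,570,290,4,"pics/w3d.png")
E
```

```text
(no output)
```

View pics/w3c.png

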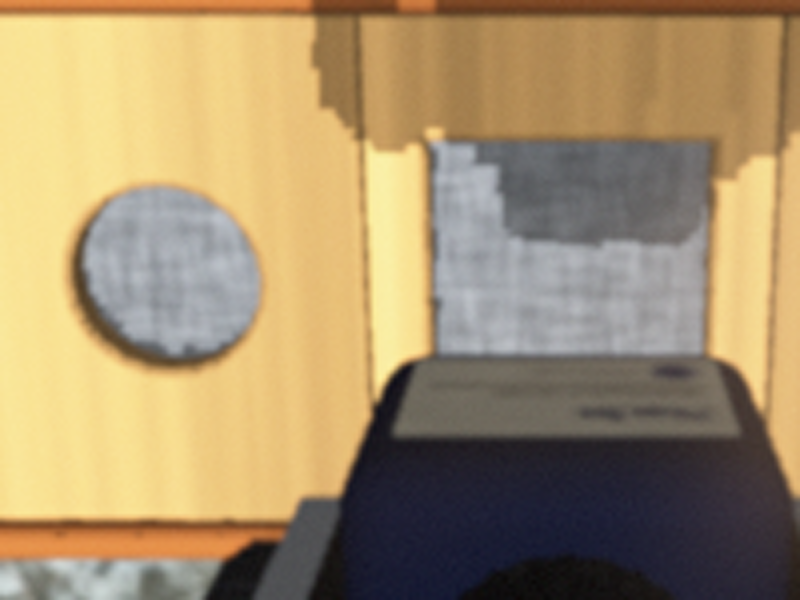

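View pics/w3d.png

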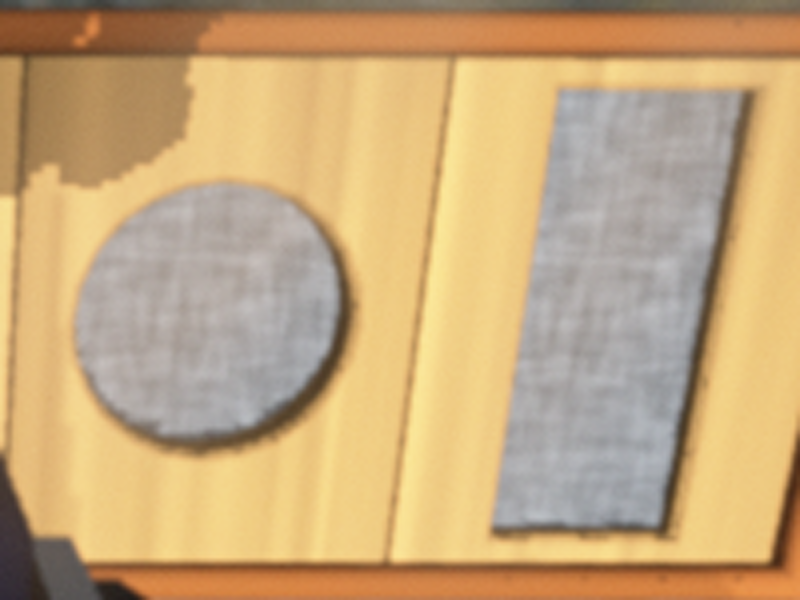

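```bash
python3 - <<'E'
from h import *
import pickle
np.set_printoptions(precision=4,suppress=True)
st,W=pickle.load(open("w3.pkl","rb"))
c=lambda x,y:(x/4+180-.4,y/4+150-.4)
d=lambda x,y:(x/4+370-.4,y/4+140-.4)
r=back(W,d(212,316),.022);s=back(W,c(168,275),.022)
L=np.mean([back(W,d(*p),.022) for p in [(557,88),(758,90),(672,540),(490,532)]],0)
q=[back(W,c(*p),.022) for p in [(428,138),(716,138)]]
print(r,s,L,"sqfar",q, "sqmid",(r+s)/2)
v=r-s; print(np.linalg.norm(v),np.arctan2(-v[0],v[1]))
u=np.array([v[1],-v[0]])/np.linalg.norm(v); print("sq from far",np.mean(q,0)[:2]+.031*u)
E
```

```text
[0.6624 0.0489 0.022 ] [ 0.6832 -0.128   0.022 ] [0.6534 0.1387 0.022 ] sqfar [array([ 0.6462, -0.0736,  0.022 ]), array([ 0.6388, -0.0121,  0.022 ])] sqmid [ 0.6728 -0.0396  0.022 ]
0.17808427166006066 0.1169514735921334
sq from far [ 0.6733 -0.0392]
```

Call:
send_rows(
  increments=[
    [0.3,0,0.002,0.045,0],
    [0.3,0,0,0.045,0],
    [0.3,0,0,0.025,0],
    [0.3,0,0,0.012,0],
    [0.3,0,0,0.005,0],
    [0.3,0,0,0,0],
  ],
)

```text
clock: 5.3
position: [0.6741, -0.0414, 0.0364]
ee_rot: [0.001, 0.664, 0.748, 0.0]
contact_force: [0.8, 0.3, -1.2]
width: 0.0451
```

Call:
send_rows(
  increments=[
    [0.3,0,0,0.003,0],
    [0.3,0,0,0.002,0],
    [0.3,0,0,0.001,0],
    [0.3,0,0,0,0],
  ],
)

```text
clock: 5.8
position: [0.674, -0.0418, 0.031]
ee_rot: [0.001, 0.664, 0.748, 0.0]
contact_force: [-2.6, -0.3, 5.4]
width: 0.045
```

Call:
send_rows(
  increments=[
    [0.8,0,0,0,0],
    [0.8,0,0,0,0],
    [0.8,0,0,0,0],
    [0.8,0,0,-0.02,0],
    [0.8,0,0,-0.045,0],
    [0.8,0,0,-0.05,0],
    [0.8,0,0,-0.03,0],
  ],
)

```text
clock: 6.68
position: [0.6746, -0.0418, 0.1774]
ee_rot: [0.002, 0.664, 0.748, 0.001]
contact_force: [1.2, -0.4, 0.4]
width: 0.0685
```

```bash
python3 look.py w4; python3 - <<'E'
from h import *
from rig import manip
st=manip.get_state()
plan(st,[.468,-.272,.20],1.69)
plan(st,[.468,-.272,.20],.119)
E
```

```text
6.675 [ 0.6746 -0.0418  0.1774] [0.0015 0.6637 0.748  0.001 ] 0.06845569662105294 [ 0.6764 -0.0421  0.1813]
pos [ 0.6764 -0.0421  0.1813] yaw 1.69 d_tool_total [-0.2035 -0.2341 -0.0205] turn 0.0 n 7
   [-0.0291 -0.0334 -0.0029] 0.0
   [-0.0291 -0.0334 -0.0029] 0.0
   [-0.0291 -0.0334 -0.0029] 0.0
   [-0.0291 -0.0334 -0.0029] 0.0
   [-0.0291 -0.0334 -0.0029] 0.0
   [-0.0291 -0.0334 -0.0029] 0.0
   [-0.0291 -0.0334 -0.0029] 0.0
pos [ 0.6764 -0.0421  0.1813] yaw 1.69 d_tool_total [-0.2035 -0.2341 -0.0205] turn -1.57 n 10
   [-0.0204 -0.0234 -0.002 ] -0.157
   [-0.0164 -0.0263 -0.002 ] -0.157
   [-0.0121 -0.0286 -0.002 ] -0.157
   [-0.0075 -0.0301 -0.002 ] -0.157
   [-0.0027 -0.0309 -0.002 ] -0.157
   [ 0.0022 -0.0309 -0.002 ] -0.157
   [ 0.007  -0.0302 -0.002 ] -0.157
   [ 0.0116 -0.0288 -0.002 ] -0.157
   [ 0.016  -0.0266 -0.002 ] -0.157
   [ 0.0199 -0.0238 -0.002 ] -0.157
```

View pics/w4.png

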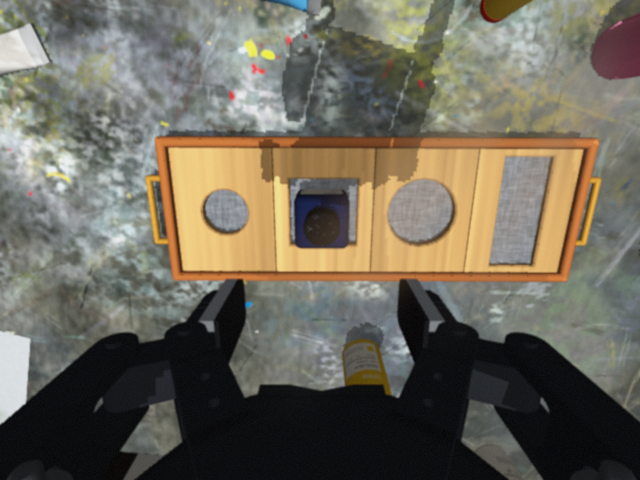

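Call:
send_rows(
  increments=[
    [0.9,-0.029,-0.0334,-0.003,0],
    [0.9,-0.029,-0.0334,-0.003,0],
    [0.9,-0.029,-0.0334,-0.003,0],
    [0.9,-0.029,-0.0334,-0.003,0],
    [0.9,-0.029,-0.0334,-0.003,0],
    [0.9,-0.029,-0.0334,-0.003,0],
    [0.9,-0.029,-0.0334,-0.003,0],
    [0.9,0,0,0,0],
  ],
)

```text
clock: 7.72
position: [0.4638, -0.273, 0.1954]
ee_rot: [-0.0, 0.665, 0.747, -0.0]
contact_force: [0.1, 0.1, -0.3]
width: 0.0768
```

Call:
send_rows(
  increments=[
    [0.9,0,0,0,0],
  ],
)

```text
clock: 7.85
position: [0.4657, -0.2708, 0.1952]
ee_rot: [-0.0, 0.664, 0.748, 0.0]
contact_force: [0.8, 0.5, 0.1]
width: 0.0767
```

```bash
python3 look.py w5; python3 - <<'E'
from h import *
crop("pics/w5.png",260,150,420,270,5,"pics/w5c.png")
E
```

```text
7.85 [ 0.4657 -0.2708  0.1952] [-0.0002  0.664   0.7477  0.0004] 0.07665867989127056 [ 0.466  -0.2705  0.1952]
```

View pics/w5c.png

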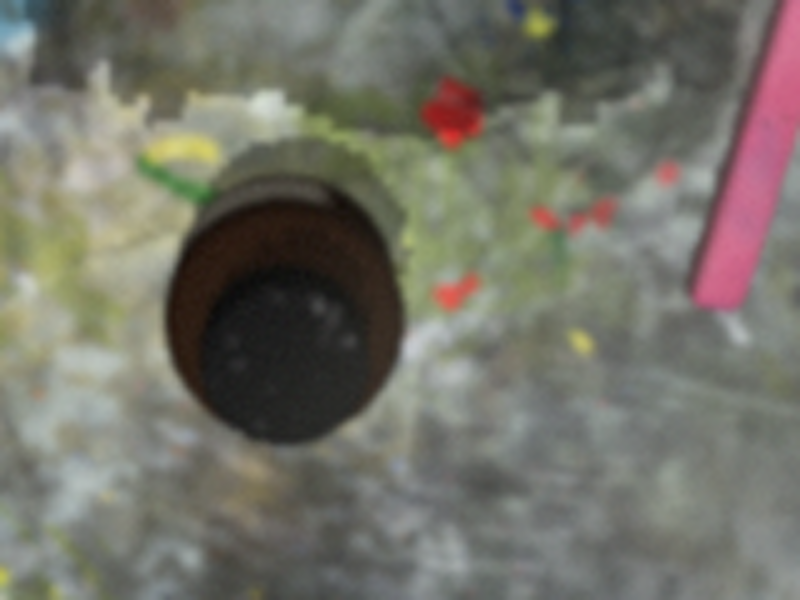

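```bash
python3 - <<'E'
from h import *
import pickle
from rig import manip
st,W=pickle.load(open("w5.pkl","rb"))
p=back(W,(317,220.6),.07);print(p)
plan(manip.get_state(),[p[0],p[1],.018])
E
```

```text
[ 0.46523112 -0.27347042  0.07      ]
pos [ 0.466  -0.2705  0.1952] yaw 1.69 d_tool_total [-0.003  -0.0012  0.1772] turn 0 n 4
   [-0.0008 -0.0003  0.0443] 0.0
   [-0.0008 -0.0003  0.0443] 0.0
   [-0.0008 -0.0003  0.0443] 0.0
   [-0.0008 -0.0003  0.0443] 0.0
```

Call:
send_rows(
  increments=[
    [0.9,-0.003,-0.001,0.05,0],
    [0.9,0,0,0.05,0],
    [0.9,0,0,0.045,0],
    [0.9,0,0,0.032,0],
    [0.9,0,0,0,0],
    [0.3,0,0,0,0],
    [0.3,0,0,0,0],
    [0.3,0,0,0,0],
  ],
)

```text
clock: 8.9
position: [0.4664, -0.2747, 0.0204]
ee_rot: [0.002, 0.664, 0.748, 0.0]
contact_force: [1.5, 1.8, 5.9]
width: 0.0428
```

Call:
send_rows(
  increments=[
    [0.3,0,0,0,0],
    [0.3,0,0,0,0],
  ],
)

```text
clock: 9.15
position: [0.4664, -0.2747, 0.0204]
ee_rot: [0.002, 0.664, 0.748, 0.001]
contact_force: [0.9, 1.5, 6.1]
width: 0.0429
```

Call:
send_rows(
  increments=[
    [0.3,0,0,-0.03,0],
    [0.3,0,0,-0.05,0],
    [0.3,0,0,-0.05,0],
    [0.3,0,0,-0.02,0],
  ],
)

```text
clock: 9.65
position: [0.4663, -0.2753, 0.1726]
ee_rot: [0.004, 0.664, 0.748, 0.0]
contact_force: [-0.1, 0.1, -1.6]
width: 0.0428
```

```bash
python3 - <<'E'
from h import *
from rig import manip
plan(manip.get_state(),[.6625,.0475,.17],1.69)
E
```

```text
pos [ 0.4663 -0.2753  0.1726] yaw 1.69 d_tool_total [0.2972 0.2332 0.0022] turn -0.0 n 8
   [0.0372 0.0292 0.0003] -0.0
   [0.0372 0.0292 0.0003] -0.0
   [0.0372 0.0292 0.0003] -0.0
   [0.0372 0.0292 0.0003] -0.0
   [0.0372 0.0292 0.0003] -0.0
   [0.0372 0.0292 0.0003] -0.0
   [0.0372 0.0292 0.0003] -0.0
   [0.0372 0.0292 0.0003] -0.0
```

Call:
send_rows(
  increments=[
    [0.3,0.037,0.029,0,0],
    [0.3,0.037,0.029,0,0],
    [0.3,0.037,0.029,0,0],
    [0.3,0.037,0.029,0,0],
    [0.3,0.037,0.029,0,0],
    [0.3,0.037,0.029,0,0],
    [0.3,0.037,0.029,0,0],
    [0.3,0.037,0.029,0,0],
  ],
)

```text
clock: 10.65
position: [0.6607, 0.0485, 0.1691]
ee_rot: [0.0, 0.664, 0.748, 0.0]
contact_force: [0.7, -0.2, -0.9]
width: 0.0427
```

Call:
send_rows(
  increments=[
    [0.3,0,0,0.01,0],
    [0.3,0,0,0,0],
    [0.3,0,0,0,0],
  ],
)

```text
clock: 11.02
position: [0.6595, 0.0461, 0.1587]
ee_rot: [-0.0, 0.664, 0.748, -0.0]
contact_force: [0.6, -0.2, -1.6]
width: 0.0428
```

```bash
python3 look.py w6; python3 - <<'E'
from h import *
from rig import manip
plan(manip.get_state(),[.6625,.0475,.037],1.69)
E
```

```text
11.025 [0.6595 0.0461 0.1587] [-0.      0.6642  0.7476 -0.0003] 0.04275255621244111 [0.6597 0.0461 0.1589]
pos [0.6597 0.0461 0.1589] yaw 1.689 d_tool_total [0.0011 0.0029 0.1219] turn -0.001 n 3
   [0.0004 0.001  0.0406] -0.0005
   [0.0004 0.001  0.0406] -0.0005
   [0.0004 0.001  0.0406] -0.0005
```

View pics/w6.png

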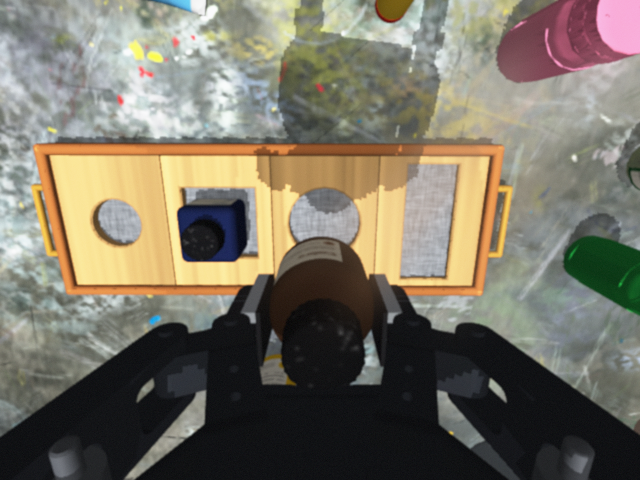

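Call:
send_rows(
  increments=[
    [0.3,0.001,0.002,0.045,0],
    [0.3,0,0,0.045,0],
    [0.3,0,0,0.02,0],
    [0.3,0,0,0.01,0],
    [0.3,0,0,0.003,0],
    [0.3,0,0,0.003,0],
    [0.3,0,0,0,0],
  ],
)

```text
clock: 11.95
position: [0.6625, 0.0485, 0.0333]
ee_rot: [0.001, 0.664, 0.748, 0.0]
contact_force: [-0.3, 0.3, 0.0]
width: 0.0429
```

Call:
send_rows(
  increments=[
    [0.3,0,0,0.001,0],
    [0.3,0,0,0.001,0],
    [0.3,0,0,0,0],
  ],
)

```text
clock: 12.32
position: [0.6626, 0.0486, 0.0324]
ee_rot: [0.001, 0.664, 0.748, 0.001]
contact_force: [-1.4, -0.5, 7.0]
width: 0.0426
```

Call:
send_rows(
  increments=[
    [0.8,0,0,0,0],
    [0.8,0,0,0,0],
    [0.8,0,0,0,0],
    [0.8,0,0,-0.03,0],
    [0.8,0,0,-0.045,0],
    [0.8,0,0,-0.05,0],
    [0.8,0,0,-0.02,0],
  ],
)

```text
clock: 13.2
position: [0.6636, 0.0485, 0.1791]
ee_rot: [0.002, 0.664, 0.748, 0.002]
contact_force: [-0.7, 0.5, 0.2]
width: 0.0682
```

```bash
python3 look.py w7; python3 - <<'E'
from h import *
from rig import manip
plan(manip.get_state(),[.484,.083,.20],1.69)
E
```

```text
13.2 [0.6636 0.0485 0.1791] [0.0022 0.6637 0.748  0.0018] 0.06815601778482533 [0.6644 0.0485 0.1809]
pos [0.6644 0.0485 0.1809] yaw 1.69 d_tool_total [ 0.0557 -0.1748 -0.0207] turn 0.0 n 4
   [ 0.0139 -0.0437 -0.0052] 0.0
   [ 0.0139 -0.0437 -0.0052] 0.0
   [ 0.0139 -0.0437 -0.0052] 0.0
   [ 0.0139 -0.0437 -0.0052] 0.0
```

View pics/w7.png

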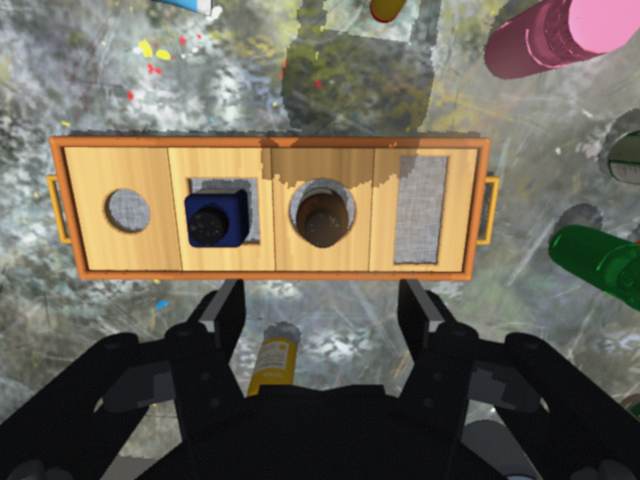

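Call:
send_rows(
  increments=[
    [0.7,0.014,-0.0437,-0.005,0],
    [0.7,0.014,-0.0437,-0.005,0],
    [0.7,0.014,-0.0437,-0.005,0],
    [0.7,0.014,-0.0437,-0.005,0],
    [0.7,0,0,0,0],
    [0.7,0,0,0,0],
  ],
)

```text
clock: 14.0
position: [0.4823, 0.0833, 0.1953]
ee_rot: [0.0, 0.664, 0.748, 0.0]
contact_force: [0.8, -0.6, -0.6]
width: 0.0597
```

```bash
python3 look.py w8; python3 - <<'E'
from h import *
crop("pics/w8.png",220,140,420,290,4,"pics/w8c.png")
E
```

```text
14.0 [0.4823 0.0833 0.1953] [0.0004 0.6637 0.748  0.0003] 0.059694530072230655 [0.4827 0.0832 0.1952]
```

View pics/w8c.png

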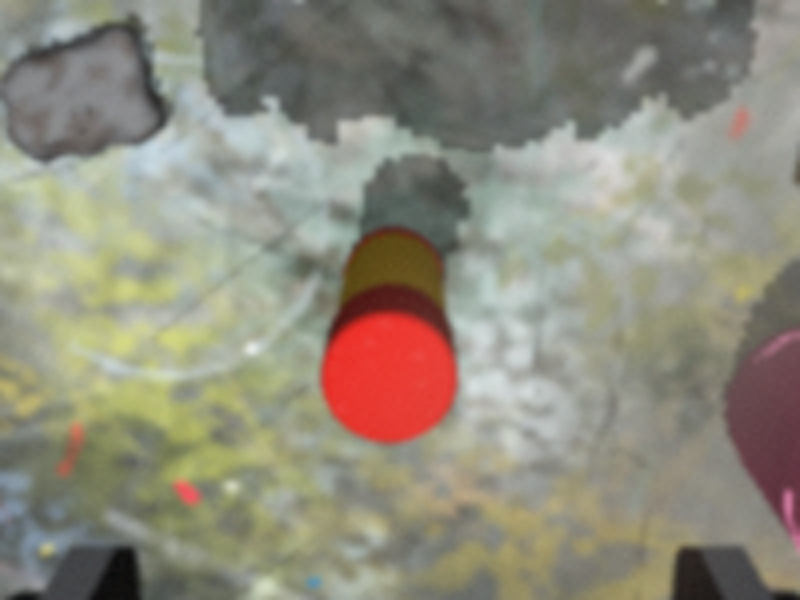

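Glue stick's red cap top centred at crop (390,376), i.e. pixel (317.5,234).

```bash
python3 - <<'E'
from h import *
import pickle
from rig import manip
st,W=pickle.load(open("w8.pkl","rb"))
p=back(W,(317.1,233.6),.092);print(p)
plan(manip.get_state(),[p[0],p[1],.034])
E
```

```text
[0.48645868 0.08139221 0.092     ]
pos [0.4827 0.0832 0.1952] yaw 1.69 d_tool_total [-0.0022  0.0034  0.1612] turn 0 n 4
   [-0.0006  0.0008  0.0403] 0.0
   [-0.0006  0.0008  0.0403] 0.0
   [-0.0006  0.0008  0.0403] 0.0
   [-0.0006  0.0008  0.0403] 0.0
```

Call:
send_rows(
  increments=[
    [0.7,-0.002,0.0035,0.045,0],
    [0.7,0,0,0.045,0],
    [0.7,0,0,0.045,0],
    [0.7,0,0,0.026,0],
    [0.7,0,0,0,0],
    [0.1,0,0,0,0],
    [0.1,0,0,0,0],
    [0.1,0,0,0,0],
  ],
)

```text
clock: 15.05
position: [0.4868, 0.0817, 0.0357]
ee_rot: [0.001, 0.664, 0.748, 0.001]
contact_force: [0.5, -0.8, 2.5]
width: 0.0249
```

Call:
send_rows(
  increments=[
    [0.1,0,0,0,0],
    [0.1,0,0,0,0],
  ],
)

```text
clock: 15.3
position: [0.4868, 0.0817, 0.0357]
ee_rot: [0.001, 0.664, 0.748, 0.001]
contact_force: [1.1, -0.6, 6.4]
width: 0.025
```

Call:
send_rows(
  increments=[
    [0.1,0,0,-0.03,0],
    [0.1,0,0,-0.05,0],
    [0.1,0,0,-0.05,0],
    [0.1,0,0,-0.02,0],
  ],
)

```text
clock: 15.8
position: [0.4864, 0.082, 0.1876]
ee_rot: [0.002, 0.664, 0.748, 0.002]
contact_force: [0.8, -0.2, -1.3]
width: 0.0251
```

```bash
python3 - <<'E'
from h import *
from rig import manip
plan(manip.get_state(),[.6833,-.1295,.18],1.69)
E
```

```text
pos [0.4864 0.082  0.1876] yaw 1.69 d_tool_total [-0.2334  0.1703  0.0084] turn 0.0 n 6
   [-0.0389  0.0284  0.0014] 0.0
   [-0.0389  0.0284  0.0014] 0.0
   [-0.0389  0.0284  0.0014] 0.0
   [-0.0389  0.0284  0.0014] 0.0
   [-0.0389  0.0284  0.0014] 0.0
   [-0.0389  0.0284  0.0014] 0.0
```

Call:
send_rows(
  increments=[
    [0.1,-0.0389,0.0284,0.001,0],
    [0.1,-0.0389,0.0284,0.001,0],
    [0.1,-0.0389,0.0284,0.001,0],
    [0.1,-0.0389,0.0284,0.001,0],
    [0.1,-0.0389,0.0284,0.001,0],
    [0.1,-0.0389,0.0284,0.001,0],
    [0.1,0,0,0,0],
    [0.1,0,0,0,0],
  ],
)

```text
clock: 16.8
position: [0.6814, -0.1291, 0.1777]
ee_rot: [-0.001, 0.664, 0.748, -0.0]
contact_force: [0.7, -0.5, -0.0]
width: 0.0248
```

```bash
python3 look.py w9; python3 - <<'E'
from h import *
from rig import manip
plan(manip.get_state(),[.6833,-.1295,.052],1.69)
E
```

```text
16.8 [ 0.6814 -0.1291  0.1777] [-0.0014  0.6639  0.7479 -0.0002] 0.02479968647387314 [ 0.6813 -0.1287  0.1781]
pos [ 0.6813 -0.1287  0.1781] yaw 1.69 d_tool_total [-0.0013  0.0021  0.126 ] turn 0.0 n 3
   [-0.0004  0.0007  0.042 ] 0.0001
   [-0.0004  0.0007  0.042 ] 0.0001
   [-0.0004  0.0007  0.042 ] 0.0001
```

View pics/w9.png

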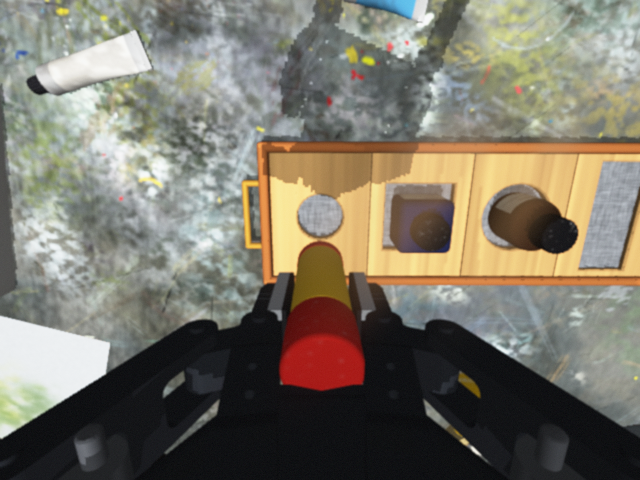

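Call:
send_rows(
  increments=[
    [0.1,-0.001,0.002,0.045,0],
    [0.1,0,0,0.045,0],
    [0.1,0,0,0.025,0],
    [0.1,0,0,0.01,0],
    [0.1,0,0,0.003,0],
    [0.1,0,0,0.001,0],
    [0.1,0,0,0.001,0],
    [0.1,0,0,0,0],
  ],
)

```text
clock: 17.85
position: [0.6848, -0.1306, 0.0492]
ee_rot: [0.001, 0.664, 0.748, 0.0]
contact_force: [0.3, 0.4, -0.4]
width: 0.0253
```

Call:
send_rows(
  increments=[
    [0.1,0,0,0.001,0],
    [0.1,0,0,0.001,0],
    [0.1,0,0,0.0005,0],
    [0.1,0,0,0,0],
  ],
)

```text
clock: 18.35
position: [0.6852, -0.1307, 0.0477]
ee_rot: [0.001, 0.664, 0.748, 0.0]
contact_force: [-0.6, -0.1, 6.7]
width: 0.0247
```

Call:
send_rows(
  increments=[
    [0.6,0,0,0,0],
    [0.6,0,0,0,0],
    [0.6,0,0,0,0],
    [0.6,0,0,0,0],
    [0.6,0,0,-0.045,0],
    [0.6,0,0,-0.05,0],
    [0.6,0,0,-0.045,0],
    [0.6,0,0,-0.01,0],
  ],
)

```text
clock: 19.35
position: [0.6864, -0.1309, 0.2002]
ee_rot: [0.003, 0.664, 0.748, 0.002]
contact_force: [-0.1, -0.9, 0.1]
width: 0.0509
```

```bash
python3 look.py w10; python3 - <<'E'
from h import *
from rig import manip
plan(manip.get_state(),[.49,-.108,.18],0)
E
```

```text
19.35 [ 0.6864 -0.1309  0.2002] [0.0033 0.6637 0.748  0.0016] 0.050947203775110035 [ 0.6859 -0.1308  0.1994]
pos [ 0.6859 -0.1308  0.1994] yaw 1.69 d_tool_total [ 0.0459 -0.1919  0.0182] turn -1.451 n 9
   [ 0.0051 -0.0213  0.002 ] -0.1613
   [ 0.0085 -0.0202  0.002 ] -0.1613
   [ 0.0116 -0.0186  0.002 ] -0.1613
   [ 0.0144 -0.0165  0.002 ] -0.1613
   [ 0.0169 -0.014   0.002 ] -0.1613
   [ 0.0189 -0.0111  0.002 ] -0.1613
   [ 0.0205 -0.0079  0.002 ] -0.1613
   [ 0.0215 -0.0045  0.002 ] -0.1613
   [ 0.0219 -0.001   0.002 ] -0.1613
```

View pics/w10.png

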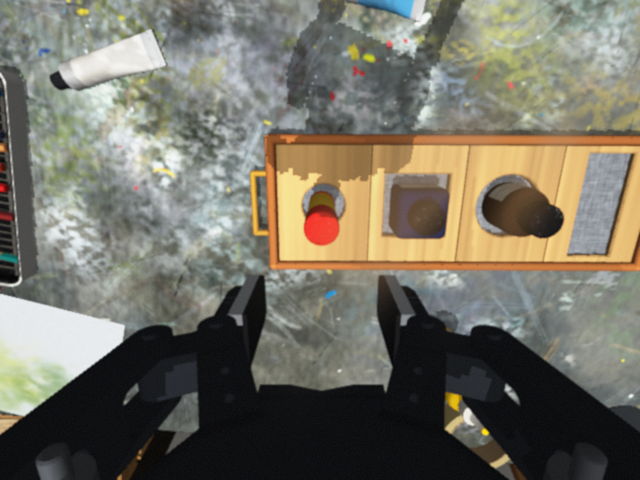

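```bash
python3 - <<'E'
from h import *
from rig import manip
st=manip.get_state(); Rt=tool(st); d=np.array([.494,-.110,.18])-st["position"]; t=1.75;n=10
for i in range(n): print((R.from_rotvec([0,0,t*i/n]).as_matrix().T@Rt.T@(d/n)).round(4),t/n)
E
```

```text
[ 0.0043 -0.0188  0.0018] 0.175
[ 0.001  -0.0193  0.0018] 0.175
[-0.0024 -0.0192  0.0018] 0.175
[-0.0057 -0.0185  0.0018] 0.175
[-0.0088 -0.0172  0.0018] 0.175
[-0.0117 -0.0154  0.0018] 0.175
[-0.0142 -0.0131  0.0018] 0.175
[-0.0162 -0.0105  0.0018] 0.175
[-0.0178 -0.0075  0.0018] 0.175
[-0.0188 -0.0043  0.0018] 0.175
```

Call:
send_rows(
  increments=[
    [0.6,0.0043,-0.0188,0.002,0.175],
    [0.6,0.001,-0.0193,0.002,0.175],
    [0.6,-0.0024,-0.0192,0.002,0.175],
    [0.6,-0.0057,-0.0185,0.002,0.175],
    [0.6,-0.0088,-0.0172,0.002,0.175],
    [0.6,-0.0117,-0.0154,0.002,0.175],
    [0.6,-0.0142,-0.0131,0.002,0.175],
    [0.6,-0.0162,-0.0105,0.002,0.175],
  ],
)

```text
clock: 20.4
position: [0.5288, -0.1134, 0.1777]
ee_rot: [-0.001, 0.99, 0.142, -0.002]
contact_force: [-0.3, -0.3, -0.6]
width: 0.0512
```

Call:
send_rows(
  increments=[
    [0.6,-0.0178,-0.0075,0.002,0.175],
    [0.6,-0.0188,-0.0043,0.002,0.175],
    [0.6,0,0,0,0],
    [0.6,0,0,0,0],
  ],
)

```text
clock: 20.9
position: [0.4929, -0.1098, 0.1753]
ee_rot: [-0.0, 1.0, -0.029, -0.0]
contact_force: [0.1, 0.4, -0.0]
width: 0.0514
```

```bash
python3 look.py w11; python3 - <<'E'
from h import *
crop("pics/w11.png",220,140,420,290,4,"pics/w11c.png")
E
```

```text
20.9 [ 0.4929 -0.1098  0.1753] [-0.0002  0.9996 -0.0288 -0.0001] 0.051354113058292086 [ 0.4931 -0.1099  0.1755]
```

View pics/w11.png

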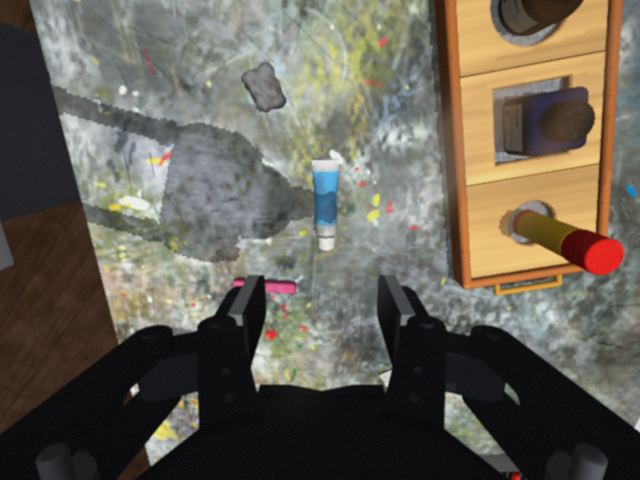

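View pics/w11c.png

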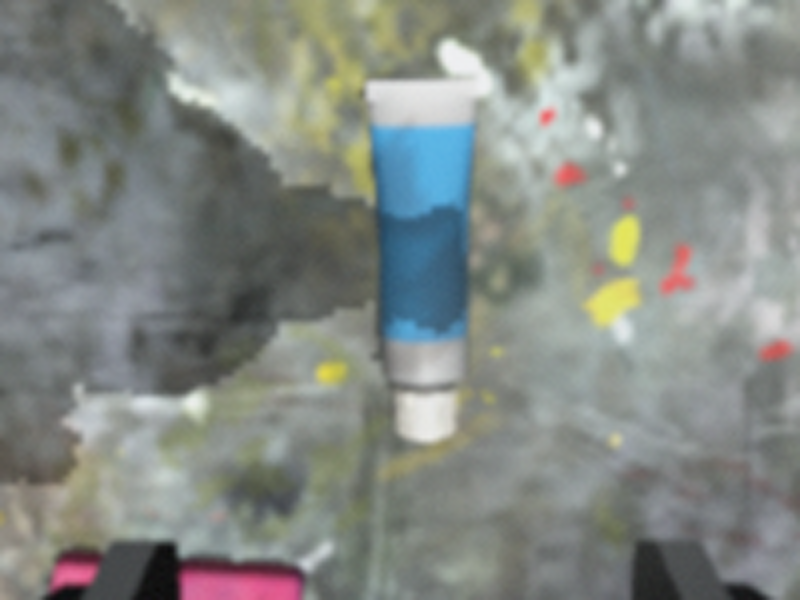

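```bash
python3 - <<'E'
from h import *
import pickle
from rig import manip
np.set_printoptions(precision=4,suppress=True)
st,W=pickle.load(open("w11.pkl","rb"))
f=lambda x,y:(x/4+219.6,y/4+139.6)
t=back(W,f(421,83),.003);c=back(W,f(427,438),.010);s=back(W,f(425,382),.015);w=[back(W,f(x,350),.010) for x in (384,468)]
print(t,c,s,np.linalg.norm((t-c)[:2]),np.arctan2(-(t-c)[0],(t-c)[1]),w)
m=(t+c)/2; u=(c-t)/np.linalg.norm(c-t); g=m+.010*u; print(m,g)
plan(manip.get_state(),[g[0],g[1],.006],np.arctan2(-(t-c)[0],(t-c)[1]))
E
```

```text
[ 0.499 -0.063  0.003] [ 0.4958 -0.1473  0.01  ] [ 0.4961 -0.1315  0.015 ] 0.0843414697936494 -0.03744092489851033 [array([ 0.4867, -0.1245,  0.01  ]), array([ 0.5068, -0.1256,  0.01  ])]
[ 0.4974 -0.1051  0.0065] [ 0.497  -0.1151  0.0073]
pos [ 0.4931 -0.1099  0.1755] yaw -0.058 d_tool_total [0.0042 0.005  0.1695] turn -0.021 n 4
   [0.001  0.0013 0.0424] -0.0052
   [0.001  0.0013 0.0424] -0.0052
   [0.001  0.0013 0.0424] -0.0052
   [0.001  0.0013 0.0424] -0.0052
```

Call:
send_rows(
  increments=[
    [0.6,0.004,0.005,0.045,-0.02],
    [0.6,0,0,0.045,0],
    [0.6,0,0,0.045,0],
    [0.6,0,0,0.025,0],
    [0.6,0,0,0.009,0],
    [0.6,0,0,0,0],
  ],
)

```text
clock: 21.7
position: [0.4967, -0.1151, 0.0067]
ee_rot: [-0.0, 1.0, -0.02, -0.0]
contact_force: [-0.0, -0.0, -0.8]
width: 0.0509
```

```bash
python3 look.py w12
```

```text
21.7 [ 0.4967 -0.1151  0.0067] [-0.0001  0.9998 -0.0197 -0.0001] 0.05090083370055789 [ 0.4971 -0.1152  0.0075]
```

View pics/w12.png

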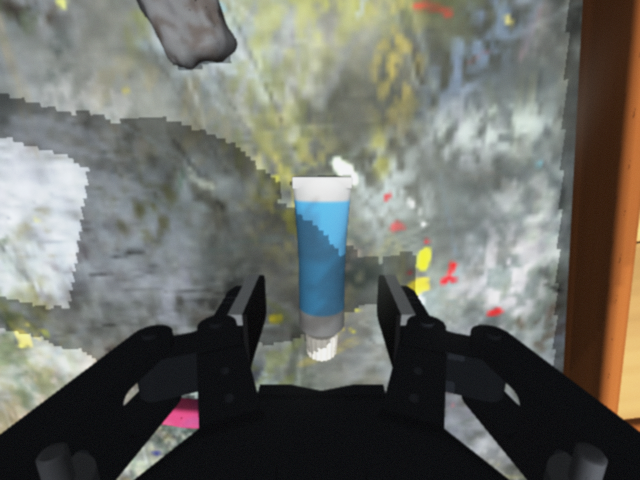

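Tube is centred between the jaws; close.

Call:
send_rows(
  increments=[
    [0.05,0,0,0,0],
    [0.05,0,0,0,0],
    [0.05,0,0,0,0],
    [0.05,0,0,0,0],
    [0.05,0,0,0,0],
    [0.05,0,0,0,0],
  ],
)

```text
clock: 22.5
position: [0.497, -0.1153, 0.0082]
ee_rot: [0.0, 1.0, -0.02, 0.001]
contact_force: [-0.1, -0.4, 6.3]
width: 0.0192
```

Call:
send_rows(
  increments=[
    [0.05,0,0,-0.02,0],
    [0.05,0,0,-0.045,0],
    [0.05,0,0,-0.05,0],
    [0.05,0,0,-0.045,0],
    [0.05,0,0,0,0],
  ],
)

```text
clock: 23.12
position: [0.4986, -0.1159, 0.1711]
ee_rot: [0.002, 1.0, -0.02, 0.004]
contact_force: [0.1, 0.4, 0.0]
width: 0.0192
```

```bash
python3 look.py w13; python3 - <<'E'
from h import *
import pickle
st,W=pickle.load(open("w13.pkl","rb")); from rig import manip
u=np.array([np.cos(.118),np.sin(.118),0])
# tube centre is 10 mm from TCP along tool -y; after turning to yaw -1.45 tool y = ?
yaw=.118-np.pi/2; ty=np.array([np.sin(yaw),-np.cos(yaw),0]); tgt=np.array([.653,.1375,.18])+.010*ty
print(ty,tgt); plan(manip.get_state(),tgt,yaw)
E
```

```text
23.125 [ 0.4986 -0.1159  0.1711] [ 0.0015  0.9998 -0.0199  0.0044] 0.01922002319146587 [ 0.4969 -0.1153  0.1687]
[-0.99304607 -0.11772635  0.        ] [0.64306954 0.13632274 0.18      ]
pos [ 0.4969 -0.1153  0.1687] yaw -0.04 d_tool_total [ 0.136  -0.2572 -0.0111] turn 1.413 n 9
   [ 0.0151 -0.0286 -0.0012] 0.157
   [ 0.0105 -0.0306 -0.0012] 0.157
   [ 0.0056 -0.0318 -0.0012] 0.157
   [ 0.0005 -0.0323 -0.0012] 0.157
   [-0.0046 -0.032  -0.0012] 0.157
   [-0.0095 -0.0309 -0.0012] 0.157
   [-0.0142 -0.029  -0.0012] 0.157
   [-0.0186 -0.0265 -0.0012] 0.157
   [-0.0225 -0.0232 -0.0012] 0.157
```

View pics/w13.png

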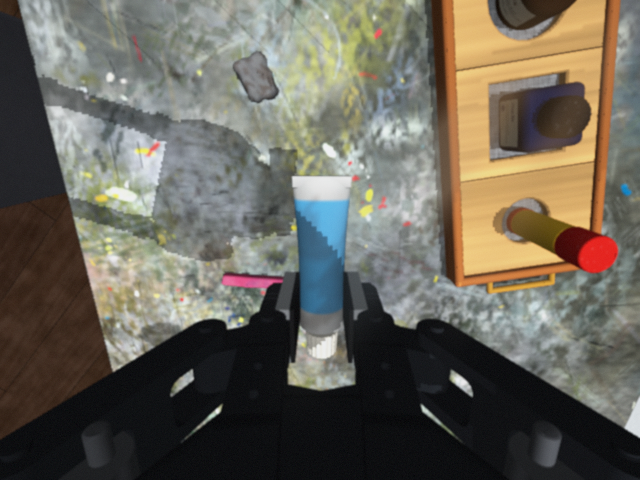

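Call:
send_rows(
  increments=[
    [0.05,0.0151,-0.0286,-0.001,0.157],
    [0.05,0.0105,-0.0306,-0.001,0.157],
    [0.05,0.0056,-0.0318,-0.001,0.157],
    [0.05,0.0005,-0.0323,-0.001,0.157],
    [0.05,-0.0046,-0.032,-0.001,0.157],
    [0.05,-0.0095,-0.0309,-0.001,0.157],
    [0.05,-0.0142,-0.029,-0.001,0.157],
    [0.05,-0.0186,-0.0265,-0.001,0.157],
  ],
)

```text
clock: 24.18
position: [0.6253, 0.1094, 0.1726]
ee_rot: [0.001, 0.796, -0.606, -0.002]
contact_force: [0.3, -0.3, -1.2]
width: 0.0196
```

Call:
send_rows(
  increments=[
    [0.05,-0.0225,-0.0232,-0.001,0.157],
    [0.05,0,0,0,0],
    [0.05,0,0,0,0],
    [0.05,0,0,0,0],
  ],
)

```text
clock: 24.68
position: [0.6415, 0.1356, 0.1753]
ee_rot: [0.001, 0.747, -0.664, -0.001]
contact_force: [0.5, -0.5, -0.6]
width: 0.0197
```

```bash
python3 look.py w14; python3 - <<'E'
from h import *
from rig import manip
plan(manip.get_state(),[.643,.1363,.035],.118-np.pi/2)
E
```

```text
24.675 [0.6415 0.1356 0.1753] [ 0.0007  0.7474 -0.6643 -0.0005] 0.01970995392507199 [0.6417 0.1356 0.1757]
pos [0.6417 0.1356 0.1757] yaw -1.454 d_tool_total [-0.0005 -0.0015  0.1407] turn -0.001 n 3
   [-0.0002 -0.0005  0.0469] -0.0002
   [-0.0002 -0.0005  0.0469] -0.0002
   [-0.0002 -0.0005  0.0469] -0.0002
```

View pics/w14.png

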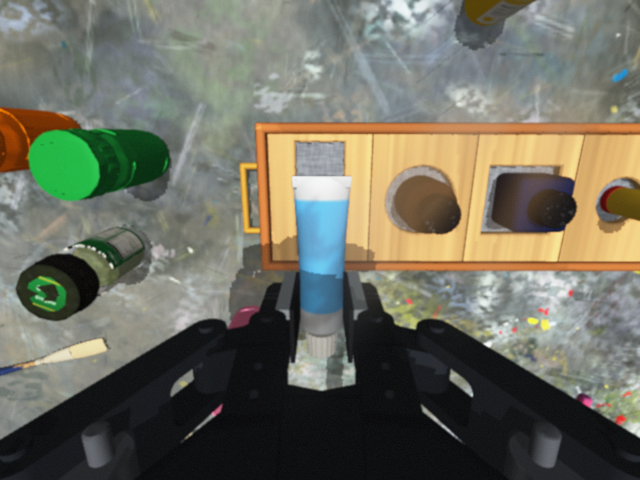

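Call:
send_rows(
  increments=[
    [0.05,-0.0005,-0.0015,0.045,0],
    [0.05,0,0,0.045,0],
    [0.05,0,0,0.035,0],
    [0.05,0,0,0.014,0],
    [0.05,0,0,0.005,0],
    [0.05,0,0,0.002,0],
    [0.05,0,0,0,0],
    [0.05,0,0,0,0],
  ],
)

```text
clock: 25.72
position: [0.6444, 0.1374, 0.0311]
ee_rot: [-0.001, 0.748, -0.664, 0.001]
contact_force: [0.4, 0.3, -0.9]
width: 0.0196
```

```bash
python3 look.py w15
```

```text
25.725 [0.6444 0.1374 0.0311] [-0.0007  0.7475 -0.6642  0.0006] 0.01955160812160335 [0.6443 0.1374 0.0309]
```

View pics/w15.png

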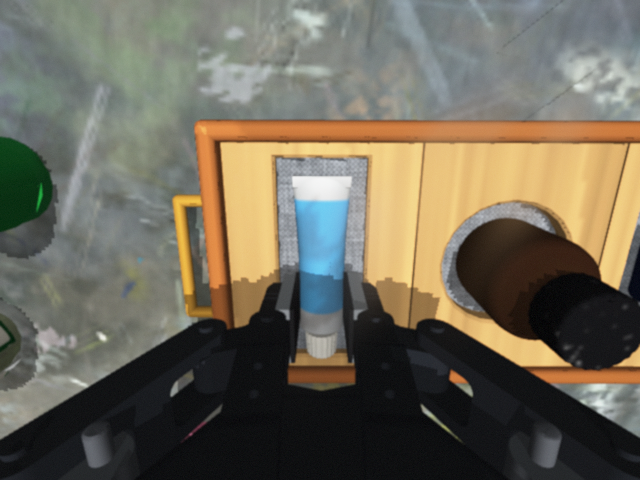

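```bash
python3 - <<'E'
from h import *
import pickle
st,W=pickle.load(open("w15.pkl","rb"))
np.set_printoptions(precision=4,suppress=True)
u=np.array([np.cos(.118),np.sin(.118)])
f=back(W,(322.5,156),.022)[:2]; n=back(W,(322.5,351),.022)[:2]; print(f,n,np.linalg.norm(f-n))
t=back(W,(323,178),.026)[:2]; c=back(W,(321,358),.033)[:2]; print(t,c,np.linalg.norm(t-c),(f-t)@u,(c-n)@u)
E
```

```text
[0.7051 0.1445] [0.6052 0.1325] 0.10068609849877147
[0.696  0.1432] [0.609  0.1337] 0.08748556766342956 0.00922517283124792 0.003979274027672251
```

Call:
send_rows(
  increments=[
    [0.05,0,-0.002,0.003,0],
    [0.05,0,0,0.002,0],
    [0.05,0,0,0.001,0],
    [0.05,0,0,0,0],
    [0.05,0,0,0,0],
  ],
)

```text
clock: 26.4
position: [0.6458, 0.1375, 0.0243]
ee_rot: [-0.0, 0.747, -0.664, 0.0]
contact_force: [-1.7, -0.5, 3.8]
width: 0.0197
```

Light contact (3.8 N) at the expected height; release.

Call:
send_rows(
  increments=[
    [0.45,0,0,0,0],
    [0.45,0,0,0,0],
    [0.45,0,0,0,0],
    [0.45,0,0,0,0],
    [0.45,0,0,-0.03,0],
    [0.45,0,0,-0.045,0],
    [0.45,0,0,-0.05,0],
    [0.45,0,0,-0.045,0],
  ],
)

```text
clock: 27.4
position: [0.6459, 0.1375, 0.1959]
ee_rot: [-0.0, 0.748, -0.664, 0.0]
contact_force: [1.0, 1.0, 0.4]
width: 0.0384
```

Call:
send_rows(
  increments=[
    [0.45,0,0.04,-0.03,0],
    [0.45,0,0.04,-0.02,0],
    [0.45,0,0,0,0],
    [0.45,0,0,0,0],
  ],
)

```text
clock: 27.9
position: [0.5667, 0.1281, 0.244]
ee_rot: [-0.0, 0.747, -0.664, 0.0]
contact_force: [0.1, -0.7, 0.4]
width: 0.0382
```

```bash
python3 look.py w16; python3 - <<'E'
from h import *
from rig import manip
for n in ["scene","side"]: cv2.imwrite(f"pics/{n}9.png",manip.get_image(n)[:,:,::-1])
crop("pics/side9.png",270,160,470,310,4,"pics/s9.png")
E
```

```text
27.9 [0.5667 0.1281 0.244 ] [-0.0004  0.7475 -0.6643  0.0003] 0.038169235230799195 [0.5668 0.1281 0.2434]
```

View pics/w16.png

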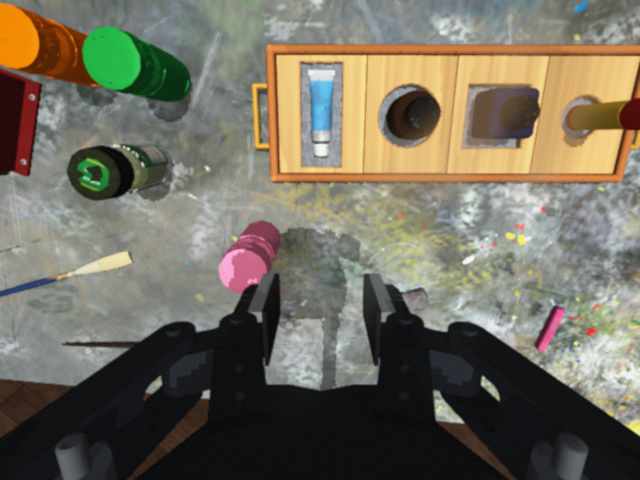

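View pics/s9.png

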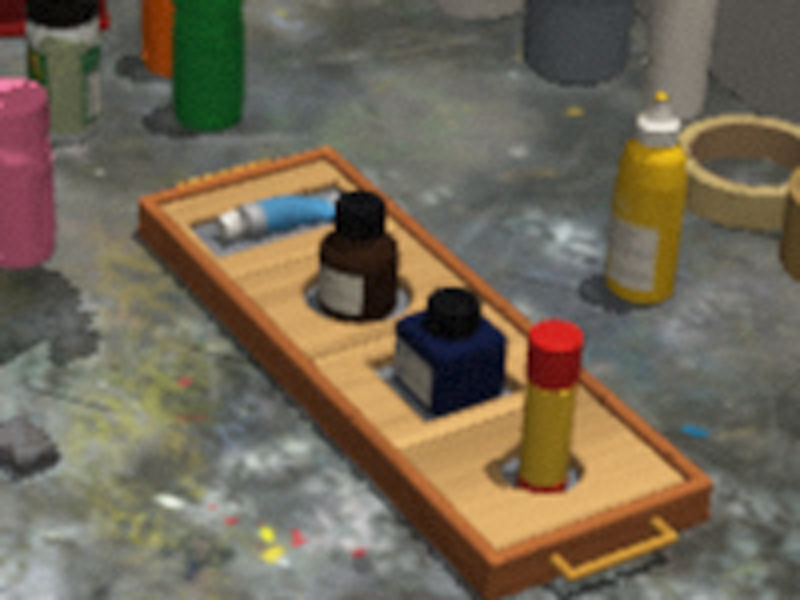

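View pics/scene9.png

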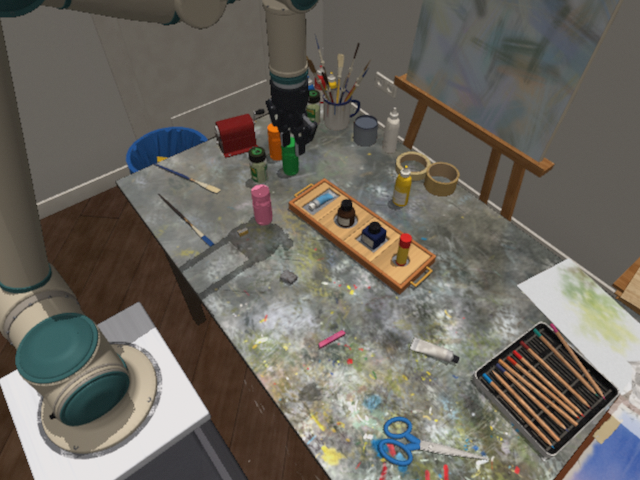

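```bash
python3 - <<'E'
from h import *
from rig import manip
D=manip.calibration("side");S=manip.calibration("scene")
crop("pics/scene9.png",290,175,450,295,5,"pics/sc9.png")
f=lambda c,P,x,y,s:((proj(c,P)-[x,y]+.4)*s).round(0).tolist()
for n,p,h in [("glue",(.685,-.1307),.092),("round",(.6626,.0486),.07),("sq",(.674,-.042),.058)]:
    P=[[*p,.012],[*p,.012+h]]
    print(n,f(D,P,270,160,4),f(S,P,290,175,5))
E
```

```text
glue [[542.0, 483.0], [556.0, 334.0]] [[554.0, 432.0], [580.0, 309.0]]
round [[355.0, 307.0], [359.0, 202.0]] [[278.0, 233.0], [283.0, 138.0]]
sq [[445.0, 391.0], [451.0, 302.0]] [[413.0, 330.0], [423.0, 253.0]]
```

View pics/sc9.png

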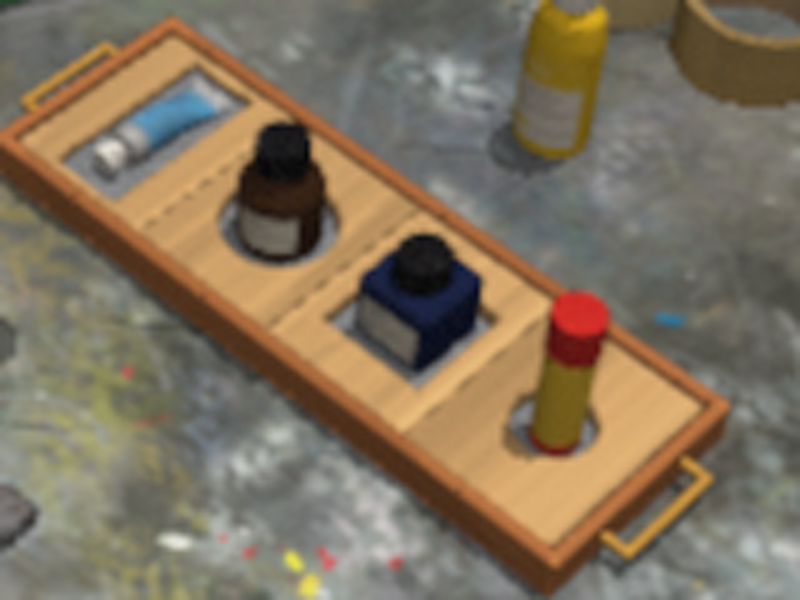

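All four items match the predicted upright, fully seated pixel positions. Handing in.

```bash
python3 -c "
from rig import manip
print(manip.sign_off())"
```

```text
the job is handed in; nothing more can be done
None
```

I restocked the caddy in the order asked: square bottle, round bottle, glue stick, small paint tube. I handed it in at about 28 s of the 96 s allowed. Neither ink bottle tipped, and I did not touch the tall jar or the larger tube.

**Seating:** Each item met its recess floor with light contact (about 4–7 N) at the height I had worked out. In the last scene and side pictures the cap tops of both bottles and the glue stick lie within about 1–2 pixels of where upright, fully seated ones should appear. The tube lies flat and clear of the edges of the long recess, which I judged by eye.

**Disagreements:** The fixed cameras and the wrist camera differed by up to about 6 mm on the square bottle. I used the wrist reading for the grasp. They also differed by about 3 mm on the caddy, where I averaged the two readings; the recesses have about 8 mm of slack. No check failed.

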